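# Spring check of a two-corner tilt stage

### The arm

A 7-joint arm with a two-finger parallel gripper is mounted at the origin on the work surface. World frame = base frame: x ahead of the robot, y to its left, z up, the work surface at z = 0. Lengths are in m, angles in rad, forces in N, time in s.
With the tool pointing down it reaches from about 0.4 to 0.85 m from the base axis. Payload 10.4 kg.
Tool frame: the origin (TCP) lies between the finger pads; the fingertips stand manip.tcp_to_tips ahead of it and the grasp point (between the pads) lies 2 mm behind it (manip.tcp_to_tips is the distance from the TCP to the fingertips, in m); y points along the fingers, z is the direction in which the jaws open and shut, and the axes are right-handed (so a half turn about y gives the same grasp; the last joint's range is limited). The gripper opens to 85 mm and grips with 20 to 120 N. Pads are 22 mm wide; open, the fingers measure 114 mm over their backs; the gripper's body (76 mm by 85 mm) begins 54 mm behind the grasp point. The pads swing forward as they close: fully open they stand 13 mm farther back than shut.
Start: joints at [-1.149, 0.332, -0.065, 1.46, 0.022, 1.35, -0.088], TCP at [0.269, 0.564, 0.248] pointing down, gripper open.
Joint ranges: [-2.6, 2.6], [-0.5, 2.12], [-1.47, 1.34], [0.16, 2.42], [-1.27, 4.41], [0.06, 2.06], [-2.6, 2.6]. Speed limits (rad/s): [2.22, 2.22, 2.79, 2.79, 3.14, 3.14, 3.14].

### API

Orientations are given as a unit quaternion [x, y, z, w].
In Python, from workcell import manip gives the robot as it stands. The module is installed in compiled form; this text tells all that it offers.
- The arm moves only by the tool move_arm, never from a script. Its argument "increments" is a list of rows, each an object with "offset": the shift along the tool's x, y, z in m, a list of three; "yaw": the turn about the tool's y in degrees; "jaw": the closure in counts, from 0 (fully open) to 255 (shut). In form: [{"offset": [tx, ty, tz], "yaw": yaw, "jaw": jaw}, ...]. A call has 1 to 10 rows; each row is the pose to reach, as a shift and turn from the pose measured when the call began, along the tool's axes at that moment; what a row does not reach only later rows make up. A row lasts 1/12 s, in which the tool goes at most 41.7 mm and 7.16 degrees, less where a joint would pass 70% of its speed; a pose out of reach is approached as far as the arm can. A call with a gripper value outside its range is refused whole. The fingers move at their own pace and stop on an object; "squeeze" is the grip in N (left out, the last holds). Time passes only in rows, so rows that repeat a pose let the fingers close. It gives the time, the measured TCP pose, the force and the opening at its end, in the units of the state.
- manip.get_obs(): the state, without advancing time (a new reading comes with each control period).
- manip.camera(name): name is "scene" or "top"; returns a dict with "pixels" (420x560x3 uint8, red, green, blue), "depth" (420x560 float32, m along the optical axis (not along the pixel's ray), 0 where there is no reading), "intrinsics" (3x3 intrinsics, pixels), "R" (3x3) and "t" (3): a world point X has camera coordinates R X + t. Camera axes: x right, y down, z forward; pixel columns grow to the right and rows downward; lengths in m; the calibration is good to about 2 mm. A picture is of the moment at which its call begins.
- manip.hand_in(): hands the job in, once; it reports no verdict.
Trained networks look in a picture, given as the dict that the camera call returned (one of the last four; its "shot" number tells which), for a name from the list of things; names that differ only in an ending like _2 or _b are one class to them, and where a whole thing is asked for, a point or a joint stands for the part that bears it (a point fixed in the world has none). Each returns a list of dicts, best first, with "confidence" (0 to 1); they miss things now and then, are a little off and sometimes report something else, mostly with a low value. They report only what shows in the picture. A call takes as long as a camera call.
- manip.recognise(picture, query): "bbox" ([left, top, right, bottom] in pixels, round what is visible of it).
- manip.spot_point(picture, query): "centre" ([column, row] in pixels: a listed point, or the origin of a listed thing).
The state is a dict: "clock": time; "joint_pos": joint angles; "joint_velocities": joint speeds; "tau": joint torques, N m; "position": TCP position; "ee_rot": TCP orientation; "ft_force": force on the tool from outside, world axes, zero at the start; "torque": the same for the moment, N m; "grip_width": opening from 0.0 (shut) to 1.0 (fully open).
Only numpy, scipy, OpenCV 4.12 (cv2) and the standard library are available. Lean on these libraries where they do the work, as an engineer would, in place of code of your own. Each camera call takes 0.05 s, during which the arm holds its last target. There are 200 camera calls.

### The job

Check the two springs of the tilt stage on the lab bench, one corner at a time: first press the orange pad down with closed fingertips until that corner's pointer is on its green mark, keep it there for a second without going into the red, and let the corner spring back up; then do the same with the blue pad. Only press, do not grip or lift anything, and leave the bottles, rack and other things on the bench, and the marks, where they are.

Things in the scene. Friction and masses are not known exactly. Their poses are not given: they have to be found in the camera images.
- stage_base: blue base plate of the tilt stage, fixed to the bench, 200 x 330 x 12 mm, with the aluminium tilting plate (160 x 190 x 8 mm, top 80 mm above the bench, black ring with a glass window in its middle, 12 mm proud) above it and a white scale at each side. Origin on the bench under the stage; x points to the far edge where the two pads are, y to the orange pad's side, z up
- orange_tilt: the tilting aluminium plate's ball pivot under the middle of its near edge; origin 76 mm above the bench, at (-70, 0, 76) mm in the stage_base frame. The plate tips about the line from this pivot to the corner that is not pressed
- orange_pad (a point): centre of the flat top of the orange press pad, a disc 30 mm across standing 6 mm proud of the aluminium plate's top, at its far left corner. In the stage_base frame at rest it is at (50, +75, 86) mm. Pressed straight down here the corner yields like a spring: about 2 N to start moving, then about 0.3 N per mm, 6 to 9 N at the mark, stop at 30 mm. It springs back by itself when released, and the other corner stays put while this one alone is pressed
- orange_pointer (a point): point near the outer end of the orange corner's pointer, a black bar 4 mm thick that sticks out sideways from the plate in front of the white scale. It moves with the plate: 1.4 mm down for each 1 mm that the orange pad goes down. In the stage_base frame at rest it is at (50, +140, 76) mm
- orange_mark (a point): centre of the green mark on the orange corner's white upright scale (88 mm high, top 100 mm above the bench, facing away from the robot): a green tab 10 mm high and 36 mm wide, with a red tab 14 mm high directly below it. It is set at a different height each time, 16 to 32 mm below the resting pointer, and does not move during the run; the pointer is at the mark when it stands at the same height
- blue_pad (a point): centre of the flat top of the blue press pad, a disc 30 mm across standing 6 mm proud of the aluminium plate's top, at its far right corner. In the stage_base frame at rest it is at (50, -75, 86) mm. Pressed straight down here the corner yields like a spring: about 2 N to start moving, then about 0.3 N per mm, 6 to 9 N at the mark, stop at 30 mm. It springs back by itself when released, and the other corner stays put while this one alone is pressed
- blue_pointer (a point): point near the outer end of the blue corner's pointer, a black bar 4 mm thick that sticks out sideways from the plate in front of the white scale. It moves with the plate: 1.4 mm down for each 1 mm that the blue pad goes down. In the stage_base frame at rest it is at (50, -140, 76) mm
- blue_mark (a point): centre of the green mark on the blue corner's white upright scale (88 mm high, top 100 mm above the bench, facing away from the robot): a green tab 10 mm high and 36 mm wide, with a red tab 14 mm high directly below it. It is set at a different height each time, 16 to 32 mm below the resting pointer, and does not move during the run; the pointer is at the mark when it stands at the same height

How it is judged:
By the outcome, as a careful person would: the job done as asked, in the order asked, and still so for the second after the job is handed in, with the robot touching nothing.
It also fails if it takes over 54 s, if anything falls off the work surface, if the arm or the gripper's body presses on something with over 40 N, if the wrist force passes 120 N, or if a joint passes its speed limit or range.

## Working session

There is one attempt and no reset: what is moved stays moved. The work goes in short steps, Python scripts to look and compute and a tool call to move; the robot and the scene stay as the last step left them, time stands still between calls to the robot, and variables do not carry over. Pictures are saved under pics/ and viewed, about 8 in all and at most 12, crops included, and the job is handed in when it is done.

Besides the shell and the picture viewer there is one more tool, called after "Call:" in YAML: its name, and indented under it one key for each argument. move_arm: Moves the arm, as the interface text tells. Its arguments: {"type":"object","properties":{"increments":{"type":"array","items":{"type":"object","properties":{"offset":{"type":"array","items":{"type":"number"}},"yaw":{"type":"number"},"jaw":{"type":"number"}}}},"squeeze":{"type":"number"}},"required":["increments"]}

```bash
mkdir -p pics
cat > h.py <<'E'
from workcell import manip
import numpy as np, cv2
def px2w(p,c,r,d=None):
    K,R,t=p["intrinsics"],np.array(p["R"]),np.array(p["t"])
    c0,r0=int(round(c)),int(round(r))
    if d is None:
        w=p["depth"][max(r0-1,0):r0+2,max(c0-1,0):c0+2]; d=np.median(w[w>0])
    X=np.linalg.inv(K)@np.array([c,r,1])*d
    return R.T@(X-t)
def w2px(p,X):
    q=p["intrinsics"]@(np.array(p["R"])@X+p["t"]); return q[:2]/q[2]
def save(p,n): cv2.imwrite("pics/"+n,p["pixels"][:,:,::-1])
E
python3 - <<'E'
from h import *
print({k:np.round(v,3) for k,v in manip.get_obs().items()}, manip.tcp_to_tips)
for n in ("scene","top"):
    p=manip.camera(n); save(p,n+"0.png")
    print(n,"cam at",np.round(-np.array(p["R"]).T@p["t"],3),np.round(p["R"],2).tolist())
    for q in ("stage_base","orange_pad","blue_pad","orange_pointer","blue_pointer","orange_mark","blue_mark","orange_tilt"):
        for s in manip.spot_point(p,q)[:2]:
            print(q,np.round(s["centre"],1),round(s["confidence"],2),np.round(px2w(p,*s["centre"]),4))
E
```

```text
{'clock': np.float64(0.0), 'joint_pos': array([-1.149,  0.333, -0.065,  1.461,  0.022,  1.35 , -0.089]), 'joint_velocities': array([ 0.   , -0.   ,  0.001,  0.002,  0.001, -0.001, -0.001]), 'tau': array([ 1.0000e-03, -6.2545e+01,  5.0000e-02, -3.9159e+01,  1.6000e-02,
        1.0000e-02,  0.0000e+00]), 'position': array([0.269, 0.564, 0.248]), 'ee_rot': array([ 0.69 , -0.156,  0.156, -0.689]), 'ft_force': array([-0.038,  0.325,  0.934]), 'torque': array([ 0.004,  0.014, -0.033]), 'grip_width': np.float64(1.003)} 0.017
scene cam at [1.016e+00 1.000e-03 7.060e-01] [[0.06, 1.0, -0.0], [0.82, -0.05, -0.58], [-0.58, 0.03, -0.82]]
stage_base [298.6 222.3] 0.74 [0.6086 0.0647 0.0782]
orange_pad [347.6 223.5] 0.77 [0.6201 0.1373 0.0854]
orange_pad [384.6 241.8] 0.6 [0.6294 0.2    0.0407]
orange_pointer [390.2 235.5] 0.65 [0.6279 0.2061 0.0566]
blue_pointer [207.  206.3] 0.76 [ 0.5685 -0.0754  0.0764]
blue_pointer [310.6 165.1] 0.45 [0.5037 0.0938 0.0861]
orange_mark [386.5 243. ] 0.78 [0.6297 0.2036 0.0372]
blue_mark [211.5 211.6] 0.57 [ 0.5594 -0.0714  0.0481]
orange_tilt [309.8 165. ] 0.57 [0.503  0.0926 0.0857]
orange_tilt [347.2 222.6] 0.54 [0.6182 0.137  0.085 ]
top cam at [0.458 0.036 0.919] [[-0.02, -1.0, -0.01], [-0.99, 0.02, -0.14], [0.14, 0.0, -0.99]]
stage_base [257.3 226.6] 0.66 [0.5451 0.0726 0.0882]
orange_pad [223.9 190.1] 0.94 [0.6146 0.1341 0.0867]
orange_pad [255.3 228.3] 0.25 [0.542  0.0763 0.0885]
orange_pointer [193.6 178.3] 0.7 [0.6543 0.2048 0.0116]
orange_pointer [242.4 262.4] 0.69 [0.4804 0.101  0.0807]
blue_pointer [335.5 215.1] 0.62 [ 0.5652 -0.073   0.0778]
orange_mark [300.7 207.5] 0.73 [ 0.5792 -0.008   0.0876]
orange_tilt [241.8 260.9] 0.78 [0.4832 0.1021 0.08  ]
```

Run:
```python
import cv2
a=cv2.imread("pics/scene0.png");b=a[140:280,170:430];cv2.imwrite("pics/s0c.png",cv2.resize(b,None,fx=3,fy=3,interpolation=cv2.INTER_CUBIC))
```

```text
(no output)
```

View pics/top0.png

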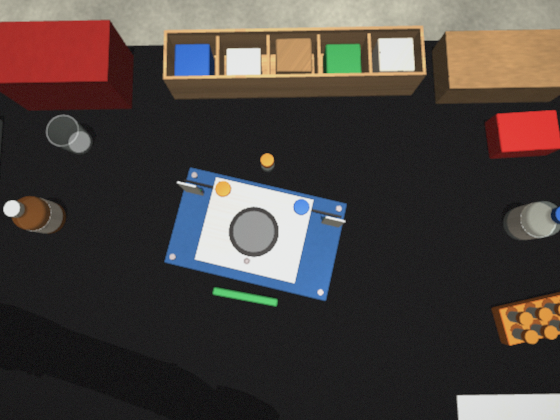

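View pics/scene0.png

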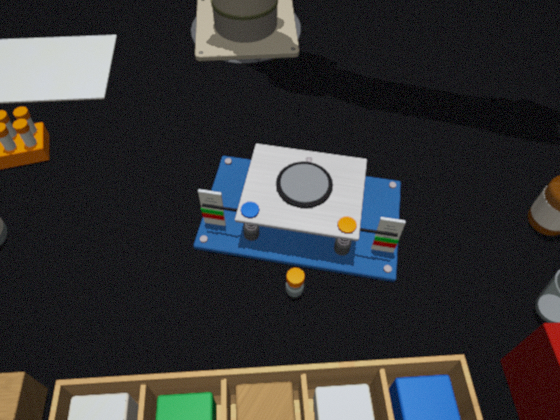

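View pics/s0c.png

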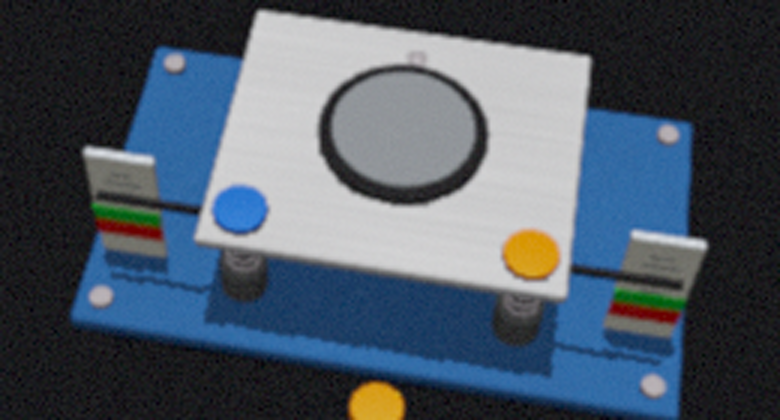

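```bash
cat >> h.py <<'E'
def frame(o,b):  # stage pose from pads
    y=(o-b)[:2]; y/=np.linalg.norm(y); x=np.array([y[1],-y[0]])
    m=(o+b)[:2]/2-0.05*x; return m,x,y
def blob(p,lo,hi,roi):
    h=cv2.cvtColor(p["pixels"],cv2.COLOR_RGB2HSV); m=cv2.inRange(h,lo,hi); k=np.zeros_like(m); a,b,c,d=roi; k[b:d,a:c]=m[b:d,a:c]
    n,l,s,c=cv2.connectedComponentsWithStats(k); i=1+np.argmax(s[1:,4]); return c[i],s[i],l==i
E
python3 - <<'E'
from h import *
p=manip.camera("top")
O,_,_=blob(p,(10,120,80),(28,255,255),(205,175,240,205)); B,_,_=blob(p,(100,120,120),(125,255,255),(290,197,312,218))
print("px",O,B); o=px2w(p,*O);b=px2w(p,*B);print("o,b top",o,b,np.linalg.norm(o-b))
q=manip.camera("scene")
O,_,_=blob(q,(10,120,80),(28,255,255),(330,210,365,236)); B,_,_=blob(q,(100,150,120),(125,255,255),(238,200,262,220))
o2=px2w(q,*O);b2=px2w(q,*B);print("scene",o2,b2)
o=(o+o2)/2;b=(b+b2)/2;m,x,y=frame(o,b)
print("stage",m,x,y,"yaw",np.degrees(np.arctan2(x[1],x[0])))
for n,roi in (("blue",(195,185,230,230)),("orange",(365,210,410,260))):
    for c,lo,hi in (("g",(45,100,50),(80,255,255)),("r",(0,120,70),(8,255,255))):
        C,s,mk=blob(q,lo,hi,roi); X=px2w(q,*C,d=np.median(q["depth"][mk])); e=X[:2]-m
        print(n,c,C,s,X,"stage",e@x,e@y)
    sg=1 if n=="orange" else -1
    P=np.r_[m+.05*x+sg*.14*y,.076]; print("pointer pred px",w2px(q,P)); print([ (z,np.round(w2px(q,np.r_[m+.045*x+sg*.14*y,z]),1)) for z in (.04,.05,.06)])
from scipy.spatial.transform import Rotation as R
print(R.from_quat(manip.get_obs()["ee_rot"]).as_matrix().round(3))
E
```

```text
px [222.62130178 188.42011834] [300.76331361 206.5739645 ]
o,b top [0.61787483 0.13649565 0.0865586 ] [ 0.58113227 -0.00820415  0.08642176] 0.1492918819891999
scene [0.62057646 0.13593429 0.0835482 ] [ 0.58496404 -0.00910195  0.0851027 ]
stage [0.55262666 0.07589528] [ 0.97020474 -0.24228653] [0.24228653 0.97020474] yaw -14.021532421017437
blue g [211.30681818 211.03409091] [200 208  24   7  88] [ 0.56014941 -0.07141007  0.05085138] stage 0.04298870990458075 -0.14109369407156885
blue r [213.31147541 216.36065574] [202 213  22   7  61] [ 0.56101979 -0.06960667  0.03651863] stage 0.043396212140010805 -0.13913314320704173
pointer pred px [209.19073586 205.67841874]
[(0.04, array([212.3, 215.9])), (0.05, array([211.7, 212.4])), (0.06, array([211.1, 208.9]))]
orange g [386.51546392 239.40206186] [375 236  24   8  97] [0.62948949 0.20161645 0.04800574] stage 0.04411213606179517 0.14059809839658038
orange r [384.10144928 244.24637681] [374 241  22   7  69] [0.62937295 0.20058925 0.03313402] stage 0.044247941643292064 0.13957326894361033
pointer pred px [389.40165758 232.99232751]
[(0.04, array([385.2, 242.5])), (0.05, array([386.3, 239.2])), (0.06, array([387.6, 235.8]))]
[[ 0.903  0.     0.43 ]
 [-0.43   0.     0.903]
 [-0.    -1.     0.   ]]
```

Call:
move_arm:
  increments:
    - {"offset": [0.25, 0, -0.118], "yaw": 0, "jaw": 255}
    - {"offset": [0.25, 0, -0.118], "yaw": 0, "jaw": 255}
    - {"offset": [0.25, 0, -0.118], "yaw": 0, "jaw": 255}
    - {"offset": [0.25, 0, -0.118], "yaw": 0, "jaw": 255}
    - {"offset": [0.5, 0, -0.236], "yaw": 0, "jaw": 255}
    - {"offset": [0.5, 0, -0.236], "yaw": 0, "jaw": 255}
    - {"offset": [0.5, 0, -0.236], "yaw": 0, "jaw": 255}
    - {"offset": [0.5, 0, -0.236], "yaw": 0, "jaw": 255}
    - {"offset": [0.5, 0, -0.236], "yaw": 0, "jaw": 255}
    - {"offset": [0.5, 0, -0.236], "yaw": 0, "jaw": 255}

```text
clock: 1.83
position: [0.5335, 0.2398, 0.2487]
ee_rot: [-0.689, 0.156, -0.156, 0.69]
ft_force: [0.2, 1.0, 0.5]
grip_width: 0.002
```

Call:
move_arm:
  increments:
    - {"offset": [0.122, 0, -0.057], "yaw": 0, "jaw": 255}
    - {"offset": [0.122, 0, -0.057], "yaw": 0, "jaw": 255}
    - {"offset": [0.122, 0, -0.057], "yaw": 0, "jaw": 255}
    - {"offset": [0.122, 0, -0.057], "yaw": 0, "jaw": 255}
    - {"offset": [0.122, 0.05, -0.057], "yaw": 0, "jaw": 255}
    - {"offset": [0.122, 0.08, -0.057], "yaw": 0, "jaw": 255}
    - {"offset": [0.122, 0.11, -0.057], "yaw": 0, "jaw": 255}
    - {"offset": [0.122, 0.115, -0.057], "yaw": 0, "jaw": 255}
    - {"offset": [0.122, 0.115, -0.057], "yaw": 0, "jaw": 255}
    - {"offset": [0.122, 0.115, -0.057], "yaw": 0, "jaw": 255}

```text
clock: 2.67
position: [0.62, 0.1362, 0.1354]
ee_rot: [-0.689, 0.155, -0.157, 0.69]
ft_force: [1.4, -0.6, 0.7]
grip_width: 0.001
```

Run:
```python
from h import *
o=manip.get_obs();print(o["clock"],o["position"],o["ft_force"],o["ee_rot"])
p=manip.camera("scene");c=p["pixels"][110:290,180:450,::-1];cv2.imwrite("pics/s1.png",cv2.resize(c,None,fx=2.9,fy=2.9,interpolation=cv2.INTER_CUBIC))
```

```text
2.6667 [0.62002225 0.13617797 0.13544441] [ 1.35091961 -0.63878431  0.73968652] [-0.68921149  0.15515431 -0.1566017   0.69021053]
```

View pics/s1.png

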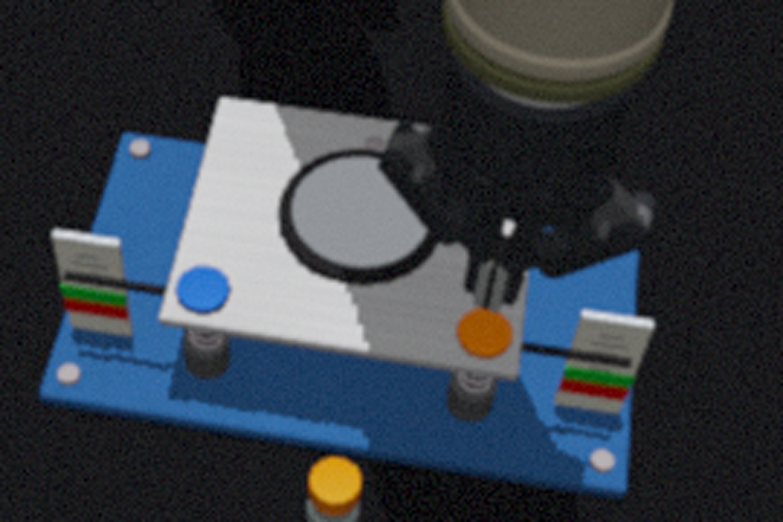

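The view shows the closed tips directly above the orange pad (crop 485,330), with both scales and pointers unobstructed (orange green tab at crop 600,377). I'll press partway first.

Call:
move_arm:
  increments:
    - {"offset": [-0.001, 0.015, 0], "yaw": 0, "jaw": 255}
    - {"offset": [-0.001, 0.025, 0], "yaw": 0, "jaw": 255}
    - {"offset": [-0.001, 0.03, 0], "yaw": 0, "jaw": 255}
    - {"offset": [-0.001, 0.034, 0], "yaw": 0, "jaw": 255}
    - {"offset": [-0.001, 0.038, 0], "yaw": 0, "jaw": 255}
    - {"offset": [-0.001, 0.041, 0], "yaw": 0, "jaw": 255}
    - {"offset": [-0.001, 0.044, 0], "yaw": 0, "jaw": 255}
    - {"offset": [-0.001, 0.044, 0], "yaw": 0, "jaw": 255}

```text
clock: 3.38
position: [0.6202, 0.1369, 0.0924]
ee_rot: [-0.689, 0.154, -0.157, 0.691]
ft_force: [0.0, 0.3, 5.2]
grip_width: -0.0
```

```bash
cat > look.py <<'E'
from h import *
import sys
# pointer: dark bar against white scale along columns; reported as height via pixel shift from the rest image
def bar(p,side):
    g=p["pixels"].astype(float).max(2); m=np.array([.5526,.0759]);x=np.array([.9702,-.2423]);y=np.array([.2423,.9702]); sg=1 if side=="orange" else -1
    out=[]
    for l in (.130,.134,.138,.142):   # lateral stations on the scale
        zs=np.arange(.015,.1,.0005); v=[]
        for z in zs:
            c,r=w2px(p,np.r_[m+.05*x+sg*l*y,z]); v.append(cv2.getRectSubPix(g.astype(np.float32),(1,1),(float(c),float(r)))[0,0])
        v=np.array(v); w=np.clip(v.min()+35-v,0,None); out.append(((w*zs).sum()/w.sum(), v.min()))
    return np.round(out,4).tolist()
if __name__=="__main__":
    s=sys.argv[1]; o=manip.get_obs();print(round(float(o["clock"]),2),o["position"].round(4),o["ft_force"].round(2))
    p=manip.camera("scene"); print("bar z",bar(p,s),"other",bar(p,"blue" if s=="orange" else "orange"))
    C,st,mk=blob(p,(45,100,50),(80,255,255),(365,210,410,265) if s=="orange" else (195,185,230,230)); print("green px",C,st)
    a,b=(350,205) if s=="orange" else (180,175)
    cv2.imwrite("pics/"+sys.argv[2],cv2.resize(p["pixels"][b:b+65,a:a+70,::-1],None,fx=8,fy=8,interpolation=cv2.INTER_CUBIC))
E
python3 look.py orange o1.png
```

```text
3.38 [0.6202 0.1369 0.0924] [0.04 0.31 5.17]
bar z [[0.0619, 28.1765], [0.0619, 34.3154], [0.0615, 34.9108], [0.0614, 31.4492]] other [[0.0775, 36.0012], [0.0779, 33.0806], [0.0783, 34.7171], [0.0782, 41.4365]]
green px [386.80882353 239.97058824] [375 237  24   7  68]
```

```bash
cat > prof.py <<'E'
from h import *
from look import bar
p=manip.camera("scene"); p0=dict(p); p0["pixels"]=cv2.imread("pics/scene0.png")[:,:,::-1].copy()
print("rest bars o,b",bar(p0,"orange"),bar(p0,"blue"))
m=np.array([.5526,.0759]);x=np.array([.9702,-.2423]);y=np.array([.2423,.9702])
for s,sg in (("orange",1),("blue",-1)):
    zs=np.arange(.02,.104,.002)
    im=p0["pixels"].astype(np.float32)
    pr=np.array([np.mean([cv2.getRectSubPix(im,(1,1),tuple(map(float,w2px(p0,np.r_[m+.044*x+sg*l*y,z]))))[0,0] if 0 else cv2.remap(im,*[np.float32([[k]]) for k in w2px(p0,np.r_[m+.044*x+sg*l*y,z])],cv2.INTER_LINEAR)[0,0] for l in np.arange(.128,.146,.003)],0) for z in zs])
    print(s); print("\n".join(f"{z*1000:.0f} {v.round().astype(int)}" for z,v in zip(zs,pr)))
E
python3 prof.py
```

```text
rest bars o,b [[0.0737, 31.5825], [0.0743, 38.692], [0.074, 33.0485], [0.0742, 33.7245]] [[0.0756, 31.2285], [0.0758, 37.0272], [0.0759, 38.7631], [0.0755, 33.34]]
orange
20 [115 114 107]
22 [114 112 105]
24 [113 105  98]
26 [111  84  77]
28 [108  54  49]
30 [107  23  24]
32 [107   7  10]
34 [108   6   7]
36 [107  15   5]
38 [100  33   7]
40 [81 56 11]
42 [50 77 13]
44 [21 89 18]
46 [ 6 94 18]
48 [ 4 98 19]
50 [ 17 106  31]
52 [ 46 111  52]
54 [ 75 108  75]
56 [ 96 105  92]
58 [98 99 93]
60 [79 78 74]
62 [51 50 48]
64 [34 35 35]
66 [40 39 40]
68 [54 53 53]
70 [76 75 73]
72 [99 99 94]
74 [109 109 103]
76 [109 108 103]
78 [102 102  97]
80 [104 104  98]
82 [110 109 103]
84 [109 109 103]
86 [105 105  99]
88 [107 107 102]
90 [112 112 105]
92 [114 113 106]
94 [113 113 106]
96 [114 115 107]
98 [128 130 126]
100 [160 162 163]
102 [193 197 200]
blue
20 [114 114 107]
22 [115 115 107]
24 [115 115 107]
26 [115 113 106]
28 [114 107 101]
30 [112  89  82]
32 [109  60  54]
34 [108  30  27]
36 [107   8   7]
38 [106   2   2]
40 [106   9   5]
42 [101  28   8]
44 [86 53 10]
46 [58 77 17]
48 [29 90 21]
50 [ 8 94 21]
52 [ 4 98 22]
54 [ 20 106  33]
56 [ 48 114  52]
58 [ 75 116  74]
60 [ 87 104  83]
62 [74 78 68]
64 [49 48 46]
66 [36 35 37]
68 [40 40 42]
70 [57 58 57]
72 [81 82 78]
74 [102 102  96]
76 [109 109 103]
78 [107 107 102]
80 [101 102  97]
82 [104 104 100]
84 [110 110 103]
86 [109 108 102]
88 [105 106 100]
90 [108 109 102]
92 [113 113 106]
94 [114 114 106]
96 [114 113 106]
98 [118 117 110]
100 [135 136 133]
102 [166 169 171]
```

View pics/o1.png

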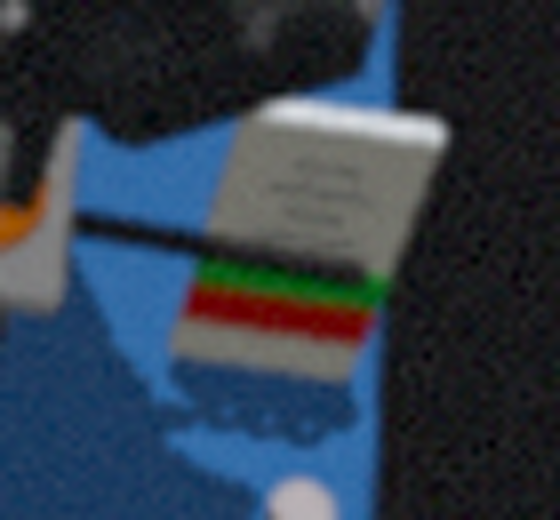

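Call:
move_arm:
  increments:
    - {"offset": [0, 0.003, 0], "yaw": 0, "jaw": 255}
    - {"offset": [0, 0.006, 0], "yaw": 0, "jaw": 255}
    - {"offset": [0, 0.008, 0], "yaw": 0, "jaw": 255}
    - {"offset": [0, 0.008, 0], "yaw": 0, "jaw": 255}

```text
clock: 3.82
position: [0.6202, 0.1369, 0.085]
ee_rot: [-0.689, 0.154, -0.157, 0.691]
ft_force: [-1.2, -0.5, 6.8]
grip_width: 0.001
```

```bash
python3 look.py orange o2.png
python3 - <<'E'
from h import *
from look import bar
a=manip.camera("scene");b=manip.camera("scene"); print(np.abs(a["t"]-b["t"]).max(),np.abs(a["R"]-b["R"]).max())
print("now o,b",bar(a,"orange"),bar(a,"blue"))
a=dict(a);a["pixels"]=cv2.imread("pics/scene0.png")[:,:,::-1].copy();print("rest o,b",bar(a,"orange"),bar(a,"blue"))
E
```

```text
3.82 [0.6202 0.1369 0.085 ] [-1.17 -0.49  6.82]
bar z [[0.0539, 37.4595], [0.0538, 28.349], [0.0529, 29.171], [0.0527, 36.0586]] other [[0.0802, 39.7101], [0.0803, 47.6589], [0.0817, 43.909], [0.0812, 47.3286]]
green px [388.25423729 239.03389831] [375 236  24   8  59]
0.0 0.0
now o,b [[0.0544, 39.0364], [0.054, 36.3809], [0.0535, 32.8863], [0.0532, 38.5799]] [[0.0804, 45.2292], [0.0803, 46.6551], [0.0814, 39.8603], [0.0809, 47.9386]]
rest o,b [[0.0737, 31.5825], [0.0743, 38.692], [0.074, 33.0485], [0.0742, 33.7245]] [[0.0756, 31.2285], [0.0758, 37.0272], [0.0759, 38.7631], [0.0755, 33.34]]
```

View pics/o2.png

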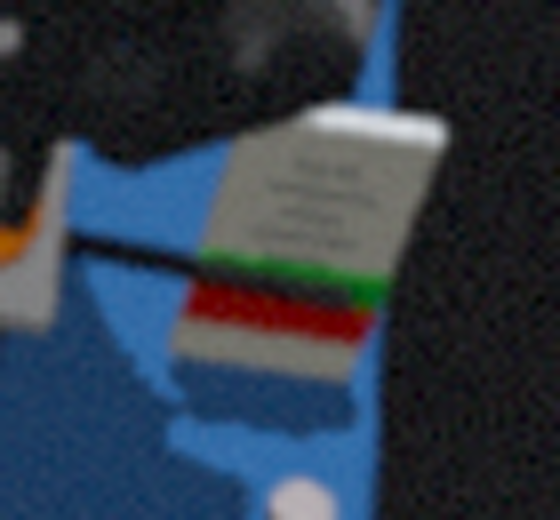

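```bash
cat > plane.py <<'E'
from h import *
import sys
m=np.array([.5526,.0759]);x=np.array([.9702,-.2423]);y=np.array([.2423,.9702])
for n in ("scene","top"):
    p=manip.camera(n); d=p["depth"]; r,c=np.nonzero(d>0)
    X=np.c_[c,r,np.ones(len(c))]@np.linalg.inv(p["intrinsics"]).T*d[r,c][:,None]
    W=(X-p["t"])@np.array(p["R"]); e=W[:,:2]-m; S=np.c_[e@x,e@y,W[:,2]]
    h=p["pixels"][r,c].astype(int); grey=(h.max(1)-h.min(1)<25)&(h.min(1)>60)
    k=grey&(S[:,0]>-75)&(S[:,0]<70)&(abs(S[:,1])<.09)&(S[:,2]>.045)&(S[:,2]<.1)&(np.hypot(S[:,0]+.0,S[:,1])>.045)&(S[:,0]>-.07)&(S[:,0]<.065)
    S=S[k]
    for i in range(6):
        A=np.c_[S[:,:2],np.ones(len(S))]; f=np.linalg.lstsq(A,S[:,2],rcond=None)[0]; q=abs(A@f-S[:,2]); S=S[q<max(.004,2*q.std())] if i<5 else S
    g=lambda a,b:round(1000*(f@[a,b,1]),1)
    print(n,len(S),"slopes",f[:2].round(4),"z at orange pad",g(.05,.075),"blue",g(.05,-.075),"pivot",g(-.07,0),"ptr o",g(.05,.14),"ptr b",g(.05,-.14))
E
python3 plane.py
```

```text
scene 3234 slopes [-0.0602 -0.0991] z at orange pad 64.4 blue 79.2 pivot 79.0 ptr o 57.9 ptr b 85.7
top 2284 slopes [-0.0635 -0.0944] z at orange pad 66.1 blue 80.2 pivot 80.8 ptr o 59.9 ptr b 86.4
```

Call:
move_arm:
  increments:
    - {"offset": [0, 0.003, 0], "yaw": 0, "jaw": 255}
    - {"offset": [0, 0.0055, 0], "yaw": 0, "jaw": 255}
    - {"offset": [0, 0.0055, 0], "yaw": 0, "jaw": 255}

```text
clock: 4.32
position: [0.6201, 0.1368, 0.0802]
ee_rot: [-0.689, 0.155, -0.157, 0.691]
ft_force: [-3.3, -0.6, 9.2]
grip_width: 0.002
```

```bash
python3 look.py orange o3.png;python3 plane.py
```

```text
4.32 [0.6201 0.1368 0.0802] [-3.3  -0.6   9.21]
bar z [[0.0494, 34.0452], [0.0491, 35.4265], [0.0484, 35.0728], [0.0479, 35.4819]] other [[0.0811, 48.9746], [0.0821, 45.2946], [0.0833, 46.7181], [0.083, 46.3422]]
green px [386.7826087  239.30434783] [375 236  24   7  92]
scene 3309 slopes [-0.0801 -0.1277] z at orange pad 60.0 blue 79.1 pivot 79.2 ptr o 51.7 ptr b 87.4
top 2283 slopes [-0.0815 -0.1251] z at orange pad 61.5 blue 80.3 pivot 80.7 ptr o 53.4 ptr b 88.4
```

View pics/o3.png

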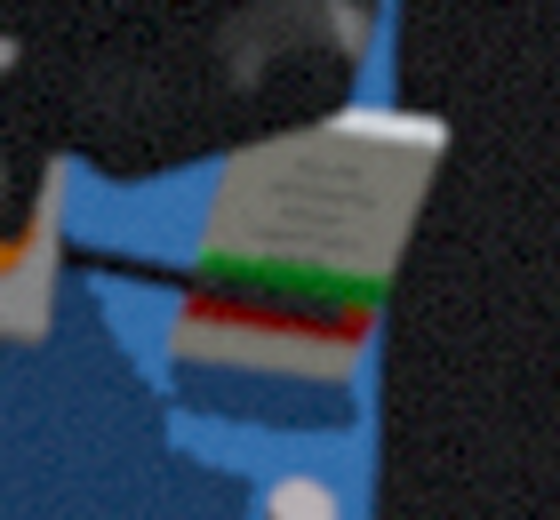

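The plate planes from both cameras put the pointer about 27 mm below rest (z≈49 mm), and the green mark is at 48–49 mm. The bar only looks lower because of parallax, as it stands 6 mm in front of the scale. I'll hold here.

Call:
move_arm:
  increments:
    - {"offset": [0, 0.0005, 0], "jaw": 255}
    - {"offset": [0, 0.0005, 0], "jaw": 255}
    - {"offset": [0, 0.0005, 0], "jaw": 255}
    - {"offset": [0, 0.0005, 0], "jaw": 255}
    - {"offset": [0, 0.0005, 0], "jaw": 255}
    - {"offset": [0, 0.0005, 0], "jaw": 255}
    - {"offset": [0, 0.0005, 0], "jaw": 255}
    - {"offset": [0, 0.0005, 0], "jaw": 255}
    - {"offset": [0, 0.0005, 0], "jaw": 255}
    - {"offset": [0, 0.0005, 0], "jaw": 255}

```text
invalid input at $.increments[0]: expected keys offset, yaw, jaw
```

```bash
python3 plane.py
python3 - <<'E'
from h import *
p=manip.camera("scene"); d=p["depth"]; m=np.array([.5526,.0759]);x=np.array([.9702,-.2423]);y=np.array([.2423,.9702])
r,c=np.nonzero(d>0);W=(np.c_[c,r,np.ones(len(c))]@np.linalg.inv(p["intrinsics"]).T*d[r,c][:,None]-p["t"])@np.array(p["R"])
e=W[:,:2]-m;S=np.c_[e@x,e@y,W[:,2]]
h=p["pixels"][r,c].astype(int)
for s in (1,-1):
    k=(abs(s*S[:,1]-.14)<.012)&(S[:,0]>.03)&(S[:,0]<.06)&(S[:,2]>.016)
    g=k&(h[:,1]>h[:,0]+40)&(h[:,1]>h[:,2]+40); rd=k&(h[:,0]>h[:,1]+60); w=k&(h.min(1)>90)&(h.min(1)<125); b=k&(h.max(1)<45); t=k&(h.min(1)>150)
    for n,q in (("green",g),("red",rd),("white",w),("bar",b),("top",t)): print(s,n,q.sum(),np.median(S[q],0).round(4),np.percentile(S[q][:,2],[3,97]).round(4))
E
```

```text
scene 3299 slopes [-0.0791 -0.127 ] z at orange pad 60.1 blue 79.1 pivot 79.1 ptr o 51.8 ptr b 87.4
top 2284 slopes [-0.0795 -0.1243] z at orange pad 61.7 blue 80.3 pivot 80.5 ptr o 53.6 ptr b 88.4
1 green 50 [0.044  0.1412 0.0491] [0.0444 0.0531]
1 red 31 [0.0441 0.1383 0.0323] [0.0276 0.0349]
1 white 288 [0.0425 0.1399 0.0726] [0.018  0.1211]
1 bar 25 [0.0504 0.1388 0.0493] [0.0473 0.0519]
1 top 25 [0.041  0.1452 0.0988] [0.0972 0.1001]
-1 green 56 [ 0.0431 -0.1397  0.0509] [0.0457 0.0551]
-1 red 46 [ 0.0435 -0.1403  0.0371] [0.0317 0.0418]
-1 white 186 [ 0.0414 -0.1402  0.0798] [0.0175 0.0957]
-1 bar 4 [ 0.0512 -0.1348  0.0839] [0.0828 0.0859]
-1 top 43 [ 0.0406 -0.1398  0.0992] [0.0974 0.1015]
```

Depth gives the green mark at z≈0.049 and the bar at z≈0.0493, so they match. I'll hold, then release.

Call:
move_arm:
  increments:
    - {"offset": [0, 0.0006, 0], "yaw": 0, "jaw": 255}
    - {"offset": [0, 0.0006, 0], "yaw": 0, "jaw": 255}
    - {"offset": [0, 0.0006, 0], "yaw": 0, "jaw": 255}
    - {"offset": [0, 0.0006, 0], "yaw": 0, "jaw": 255}
    - {"offset": [0, 0.0006, 0], "yaw": 0, "jaw": 255}
    - {"offset": [0, 0.0006, 0], "yaw": 0, "jaw": 255}
    - {"offset": [0, 0.0006, 0], "yaw": 0, "jaw": 255}
    - {"offset": [0, 0.0006, 0], "yaw": 0, "jaw": 255}
    - {"offset": [0, 0.0006, 0], "yaw": 0, "jaw": 255}
    - {"offset": [0, 0.0006, 0], "yaw": 0, "jaw": 255}

```text
clock: 5.45
position: [0.6201, 0.1367, 0.0808]
ee_rot: [-0.689, 0.155, -0.157, 0.691]
ft_force: [-3.0, 0.3, 10.0]
grip_width: 0.0
```

Call:
move_arm:
  increments:
    - {"offset": [0, 0.0006, 0], "yaw": 0, "jaw": 255}
    - {"offset": [0, 0.0006, 0], "yaw": 0, "jaw": 255}
    - {"offset": [0, 0.0006, 0], "yaw": 0, "jaw": 255}
    - {"offset": [0, 0.0006, 0], "yaw": 0, "jaw": 255}
    - {"offset": [0, 0.0006, 0], "yaw": 0, "jaw": 255}
    - {"offset": [0, 0.0006, 0], "yaw": 0, "jaw": 255}

```text
clock: 5.95
position: [0.6202, 0.1367, 0.081]
ee_rot: [-0.689, 0.155, -0.157, 0.691]
ft_force: [-2.7, -0.5, 8.5]
grip_width: -0.002
```

```bash
python3 look.py orange o4.png; python3 plane.py
```

```text
5.95 [0.6202 0.1367 0.081 ] [-2.72 -0.51  8.47]
bar z [[0.0504, 35.3647], [0.0497, 35.1309], [0.0492, 34.6225], [0.0489, 33.6285]] other [[0.0816, 41.3842], [0.0827, 47.6539], [0.0832, 45.3873], [0.0826, 45.4591]]
green px [386.8313253  239.18072289] [375 236  24   7  83]
scene 3291 slopes [-0.0775 -0.1243] z at orange pad 60.5 blue 79.2 pivot 79.1 ptr o 52.4 ptr b 87.3
top 2285 slopes [-0.0788 -0.1248] z at orange pad 61.6 blue 80.4 pivot 80.4 ptr o 53.5 ptr b 88.5
```

Call:
move_arm:
  increments:
    - {"offset": [0, -0.006, 0], "yaw": 0, "jaw": 255}
    - {"offset": [0, -0.012, 0], "yaw": 0, "jaw": 255}
    - {"offset": [0, -0.018, 0], "yaw": 0, "jaw": 255}
    - {"offset": [0, -0.024, 0], "yaw": 0, "jaw": 255}
    - {"offset": [0, -0.035, 0], "yaw": 0, "jaw": 255}
    - {"offset": [0, -0.055, 0], "yaw": 0, "jaw": 255}
    - {"offset": [0, -0.055, 0], "yaw": 0, "jaw": 255}
    - {"offset": [0, -0.055, 0], "yaw": 0, "jaw": 255}

```text
clock: 6.77
position: [0.6204, 0.1367, 0.1372]
ee_rot: [-0.688, 0.154, -0.158, 0.691]
ft_force: [-0.1, -0.7, -1.0]
grip_width: 0.002
```

```bash
python3 look.py orange o5.png; python3 plane.py
```

```text
6.77 [0.6204 0.1367 0.1372] [-0.11 -0.65 -0.97]
bar z [[0.0739, 33.1544], [0.0741, 34.4524], [0.0736, 28.4467], [0.0742, 34.3548]] other [[0.0758, 29.9707], [0.076, 38.7221], [0.0759, 34.1589], [0.0757, 37.6833]]
green px [386.46875    239.38541667] [375 236  24   8  96]
scene 3224 slopes [ 0.0021 -0.0024] z at orange pad 79.0 blue 79.3 pivot 78.9 ptr o 78.8 ptr b 79.5
top 2337 slopes [-0.0013  0.0026] z at orange pad 80.7 blue 80.3 pivot 80.7 ptr o 80.9 ptr b 80.1
```

Call:
move_arm:
  increments:
    - {"offset": [0.01, 0, -0.04], "yaw": 0, "jaw": 255}
    - {"offset": [0.015, 0, -0.075], "yaw": 0, "jaw": 255}
    - {"offset": [0.022, 0, -0.11], "yaw": 0, "jaw": 255}
    - {"offset": [0.029, 0, -0.147], "yaw": 0, "jaw": 255}
    - {"offset": [0.029, 0, -0.147], "yaw": 0, "jaw": 255}
    - {"offset": [0.029, 0, -0.147], "yaw": 0, "jaw": 255}
    - {"offset": [0.029, 0, -0.147], "yaw": 0, "jaw": 255}

```text
clock: 7.5
position: [0.5821, -0.0082, 0.1343]
ee_rot: [-0.689, 0.155, -0.157, 0.691]
ft_force: [-0.6, 1.4, 1.0]
grip_width: 0.002
```

```bash
python3 look.py blue b1.png; python3 plane.py
python3 - <<'E'
from h import *
p=manip.camera("scene");cv2.imwrite("pics/s2.png",cv2.resize(p["pixels"][110:290,170:440,::-1],None,fx=2.9,fy=2.9))
E
```

```text
7.5 [ 0.5821 -0.0082  0.1343] [-0.59  1.4   0.98]
bar z [[0.0758, 23.2209], [0.0758, 34.3116], [0.0759, 27.9428], [0.0757, 37.9426]] other [[0.0739, 32.6861], [0.0741, 36.0527], [0.074, 32.8209], [0.0742, 33.616]]
green px [211.31111111 211.07777778] [200 208  24   7  90]
scene 3462 slopes [ 0.0004 -0.0016] z at orange pad 79.0 blue 79.2 pivot 79.0 ptr o 78.9 ptr b 79.3
top 2428 slopes [-0.0036 -0.0063] z at orange pad 80.3 blue 81.2 pivot 81.2 ptr o 79.9 ptr b 81.6
```

View pics/s2.png

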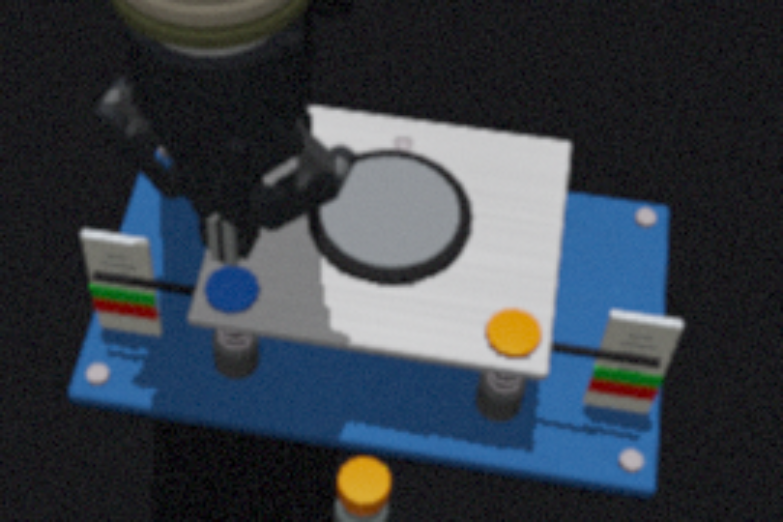

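The picture shows the orange corner back at rest and the tips over the blue pad (crop 232,288). Blue mark is at z≈0.051, about 25 mm of pointer drop.

Call:
move_arm:
  increments:
    - {"offset": [0.001, 0.015, 0], "yaw": 0, "jaw": 255}
    - {"offset": [0.001, 0.025, 0], "yaw": 0, "jaw": 255}
    - {"offset": [0.001, 0.03, 0], "yaw": 0, "jaw": 255}
    - {"offset": [0.001, 0.035, 0], "yaw": 0, "jaw": 255}
    - {"offset": [0.001, 0.039, 0], "yaw": 0, "jaw": 255}
    - {"offset": [0.001, 0.043, 0], "yaw": 0, "jaw": 255}
    - {"offset": [0.001, 0.046, 0], "yaw": 0, "jaw": 255}
    - {"offset": [0.001, 0.049, 0], "yaw": 0, "jaw": 255}
    - {"offset": [0.001, 0.05, 0], "yaw": 0, "jaw": 255}
    - {"offset": [0.001, 0.05, 0], "yaw": 0, "jaw": 255}

```text
clock: 8.53
position: [0.5836, -0.0072, 0.0849]
ee_rot: [-0.689, 0.154, -0.156, 0.691]
ft_force: [-2.3, 2.0, 6.9]
grip_width: -0.004
```

```bash
cat > tabs.py <<'E'
from h import *
p=manip.camera("scene"); d=p["depth"]; m=np.array([.5526,.0759]);x=np.array([.9702,-.2423]);y=np.array([.2423,.9702])
r,c=np.nonzero(d>0);W=(np.c_[c,r,np.ones(len(c))]@np.linalg.inv(p["intrinsics"]).T*d[r,c][:,None]-p["t"])@np.array(p["R"])
e=W[:,:2]-m;S=np.c_[e@x,e@y,W[:,2]];h=p["pixels"][r,c].astype(int);s=-1
k=(abs(s*S[:,1]-.14)<.012)&(S[:,0]>.03)&(S[:,0]<.06)&(S[:,2]>.016)
g=k&(h[:,1]>h[:,0]+40)&(h[:,1]>h[:,2]+40); rd=k&(h[:,0]>h[:,1]+60); b=k&(h.max(1)<45)
for n,q in (("green",g),("red",rd),("bar",b)): print(s,n,q.sum(),np.median(S[q],0).round(4),np.percentile(S[q][:,2],[3,97]).round(4))
E
python3 look.py blue b2.png; python3 plane.py; python3 tabs.py
```

```text
8.53 [ 0.5836 -0.0072  0.0849] [-2.3   1.98  6.85]
bar z [[0.0563, 23.8668], [0.0554, 36.2129], [0.0557, 39.1304], [0.055, 34.6254]] other [[0.079, 45.0451], [0.0781, 46.9527], [0.0798, 42.0744], [0.0799, 39.2293]]
green px [210.35820896 210.55223881] [200 208  23   6  67]
scene 3457 slopes [-0.0607  0.0974] z at orange pad 79.1 blue 64.5 pivot 79.1 ptr o 85.4 ptr b 58.1
top 2467 slopes [-0.0663  0.0919] z at orange pad 80.2 blue 66.4 pivot 81.3 ptr o 86.2 ptr b 60.5
-1 green 34 [ 0.0431 -0.1398  0.054 ] [0.0507 0.0574]
-1 red 40 [ 0.0433 -0.1403  0.0362] [0.0319 0.0409]
-1 bar 54 [ 0.0506 -0.1325  0.1493] [0.0545 0.1596]
```

View pics/b2.png

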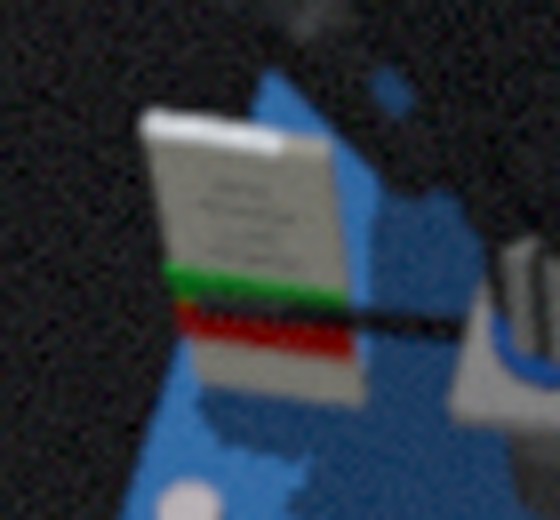

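Call:
move_arm:
  increments:
    - {"offset": [0, 0.002, 0], "yaw": 0, "jaw": 255}
    - {"offset": [0, 0.0036, 0], "yaw": 0, "jaw": 255}
    - {"offset": [0, 0.0036, 0], "yaw": 0, "jaw": 255}
    - {"offset": [0, 0.0036, 0], "yaw": 0, "jaw": 255}

```text
clock: 9.07
position: [0.5839, -0.0068, 0.0824]
ee_rot: [-0.688, 0.154, -0.156, 0.691]
ft_force: [-4.3, 2.2, 8.6]
grip_width: -0.003
```

```bash
python3 look.py blue b3.png; python3 plane.py; python3 tabs.py
```

```text
9.07 [ 0.5839 -0.0068  0.0824] [-4.34  2.15  8.63]
bar z [[0.0537, 31.7155], [0.0528, 35.9894], [0.0526, 37.8074], [0.0523, 37.5372]] other [[0.0792, 38.1183], [0.0807, 44.3302], [0.0809, 47.0145], [0.0806, 42.4334]]
green px [210.86746988 210.91566265] [200 208  23   7  83]
scene 3464 slopes [-0.0718  0.1146] z at orange pad 79.1 blue 61.9 pivot 79.1 ptr o 86.5 ptr b 54.4
top 2460 slopes [-0.0756  0.1073] z at orange pad 80.3 blue 64.2 pivot 81.3 ptr o 87.3 ptr b 57.2
-1 green 44 [ 0.0432 -0.1406  0.0524] [0.0473 0.0554]
-1 red 27 [ 0.0435 -0.1393  0.0349] [0.0324 0.0379]
-1 bar 48 [ 0.0506 -0.1326  0.1444] [0.0502 0.1565]
```

View pics/b3.png

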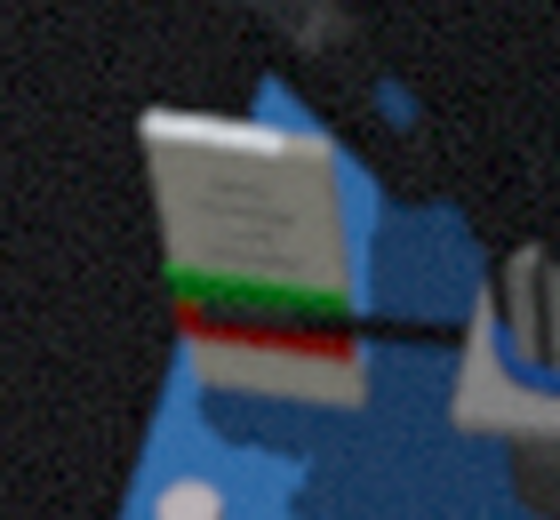

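Pointer drop is about 24.7 mm (z≈0.051), at the mark; the view matches the orange case (bar at crop 260,315, same parallax). Hold.

Call:
move_arm:
  increments:
    - {"offset": [0, 0.001, 0], "yaw": 0, "jaw": 255}
    - {"offset": [0, 0.001, 0], "yaw": 0, "jaw": 255}
    - {"offset": [0, 0.001, 0], "yaw": 0, "jaw": 255}
    - {"offset": [0, 0.001, 0], "yaw": 0, "jaw": 255}
    - {"offset": [0, 0.001, 0], "yaw": 0, "jaw": 255}
    - {"offset": [0, 0.001, 0], "yaw": 0, "jaw": 255}
    - {"offset": [0, 0.001, 0], "yaw": 0, "jaw": 255}
    - {"offset": [0, 0.001, 0], "yaw": 0, "jaw": 255}
    - {"offset": [0, 0.001, 0], "yaw": 0, "jaw": 255}
    - {"offset": [0, 0.001, 0], "yaw": 0, "jaw": 255}

```text
clock: 10.1
position: [0.5842, -0.0066, 0.0823]
ee_rot: [-0.688, 0.154, -0.156, 0.692]
ft_force: [-4.4, 1.2, 9.2]
grip_width: 0.001
```

Call:
move_arm:
  increments:
    - {"offset": [0, 0.001, 0], "yaw": 0, "jaw": 255}
    - {"offset": [0, 0.001, 0], "yaw": 0, "jaw": 255}
    - {"offset": [0, 0.001, 0], "yaw": 0, "jaw": 255}
    - {"offset": [0, 0.001, 0], "yaw": 0, "jaw": 255}
    - {"offset": [0, 0.001, 0], "yaw": 0, "jaw": 255}
    - {"offset": [0, 0.001, 0], "yaw": 0, "jaw": 255}

```text
clock: 10.6
position: [0.5843, -0.0064, 0.0821]
ee_rot: [-0.688, 0.154, -0.156, 0.692]
ft_force: [-3.8, 1.0, 8.3]
grip_width: -0.001
```

```bash
python3 look.py blue b4.png; python3 plane.py
```

```text
10.6 [ 0.5843 -0.0064  0.0821] [-3.82  0.99  8.27]
bar z [[0.053, 21.8423], [0.0528, 37.1878], [0.0521, 36.2503], [0.052, 40.9369]] other [[0.0795, 39.165], [0.0799, 43.4932], [0.0811, 46.5027], [0.0803, 45.0824]]
green px [210.72941176 210.89411765] [200 207  23   8  85]
scene 3456 slopes [-0.0733  0.1164] z at orange pad 79.0 blue 61.6 pivot 79.1 ptr o 86.6 ptr b 54.0
top 2482 slopes [-0.0761  0.11  ] z at orange pad 80.3 blue 63.8 pivot 81.2 ptr o 87.5 ptr b 56.7
```

Call:
move_arm:
  increments:
    - {"offset": [0, -0.006, 0], "yaw": 0, "jaw": 255}
    - {"offset": [0, -0.012, 0], "yaw": 0, "jaw": 255}
    - {"offset": [0, -0.018, 0], "yaw": 0, "jaw": 255}
    - {"offset": [0, -0.024, 0], "yaw": 0, "jaw": 255}
    - {"offset": [0, -0.04, 0], "yaw": 0, "jaw": 255}
    - {"offset": [0, -0.07, 0], "yaw": 0, "jaw": 255}
    - {"offset": [0, -0.1, 0], "yaw": 0, "jaw": 255}
    - {"offset": [0, -0.1, 0], "yaw": 0, "jaw": 255}
    - {"offset": [0, -0.1, 0], "yaw": 0, "jaw": 255}
    - {"offset": [0, -0.1, 0], "yaw": 0, "jaw": 255}

```text
clock: 11.58
position: [0.5836, -0.0068, 0.1816]
ee_rot: [-0.688, 0.154, -0.156, 0.692]
ft_force: [-0.4, 0.6, -0.5]
grip_width: -0.002
```

```bash
python3 look.py blue b5.png; python3 plane.py; python3 -c "
from h import *
save(manip.camera('scene'),'end.png')"
```

```text
11.58 [ 0.5836 -0.0068  0.1816] [-0.41  0.58 -0.48]
bar z [[0.0754, 31.0322], [0.0758, 41.8132], [0.0758, 35.1111], [0.0757, 37.0166]] other [[0.0742, 36.9173], [0.0741, 33.1533], [0.0739, 34.0658], [0.074, 32.0905]]
green px [211.64444444 211.07777778] [200 208  24   7  90]
scene 4160 slopes [ 0.0013 -0.001 ] z at orange pad 79.0 blue 79.2 pivot 79.0 ptr o 79.0 ptr b 79.3
top 2496 slopes [-0.0041 -0.0048] z at orange pad 80.3 blue 81.0 pivot 81.1 ptr o 79.9 ptr b 81.3
```

View pics/end.png

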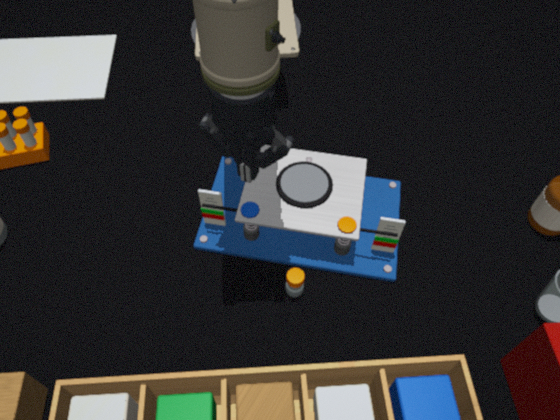

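Both corners are back at rest, the tool is clear of the stage, and the other things on the bench are where they were.

```bash
python3 -c "
from workcell import manip
print(manip.hand_in())"
```

```text
the job is handed in; nothing more can be done
None
```

I pressed the orange pad and then the blue pad to their green marks with closed fingertips, held each there, let it spring back, and handed the job in at about 11.6 s.

| Corner | Pointer height while held | Mark height (est.) | Hold | Upward force on tool |
|---|---|---|---|---|
| Orange | about 49 mm | 48–49.5 mm | about 1.6 s | 8.5–10 N (raw) |
| Blue | about 51 mm | 50–51.5 mm | about 1.5 s | 8.3–9.2 N (raw) |

- **Last checks:** both pointers and the plate were back at their resting height, and the tool was about 80 mm clear of the pad. In the last scene picture the stage, vial, bottles and rack stood where they were at the start.
- **Pointer against the scale:** the bar stands about 6 mm in front of the scale, so in the pictures it overlapped the green/red boundary. I judged height from depth and plate tilt instead of from that overlap.
- **Readings that disagreed:**
  - The arm's own reading put the pad about 3 mm lower than the cameras did; I went by the cameras.
  - The two cameras differed by 1–3 mm in absolute height. They agreed to within 1 mm on the orange pointer's drop. For blue, the top camera had the pointer about half a millimetre to a millimetre higher.
- **Force:** the orange reading touched 10 N once, slightly above the stated 6–9 N. Unloaded readings were off by up to about 1 N.

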